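# Draw the green serving board from the leaning stack

### The job

Three serving boards lean in a fanned stack against the low steel drawer unit. Draw the green one out of the stack without toppling the other two, and stand it handle up in the trough of the light wooden display stand, roughly centred and square to it, leaning on the stand's backrest.

Things in the scene. Friction and masses are not known exactly. Their poses are not given: they have to be found in the camera images.
- green_board: The olive-green serving board, to be moved. All three boards are alike: body 150 wide x 130 tall x 14 mm thick, handle 26 wide, 14 thick, 65 tall up from the middle of the top edge (195 mm overall), 0.14-0.28 kg. Origin: centre of the underside (foot). Own z runs up to the handle, x is the front normal (thickness), y the width. At the start z tilts 12 degrees back from upright, towards -x.
- maple_board: The light maple board, same size and axes; stays in the stack. The boards start face to face with one common yaw, order random. From back to front each is shifted 50 mm along own -y, so the handles stand 50 mm apart side by side, free before and behind above the 130 mm bodies. A board may settle back some degrees when its support is drawn out.
- slate_board: The dark slate-grey board, same size and axes; stays in the stack. The stack leans against a fixed grey steel drawer unit on its own -x side: 100 mm high, 320 wide, 120 deep, same yaw, its face about 29 mm behind the foot of the rearmost board. Other loose things (mug, camera, red tin, under 120 mm high) stand beyond x = 0.6 m.
- stand: Fixed light wooden stand, 180 mm wide (own y). Origin: on the table under the trough's middle; z up, own x to its front. Trough floor 15 mm above the origin, own x -22 (foot of backrest) to +22 mm (front lip, 10 thick, top 28 mm above the table), ends open. Backrest: plate 150 wide, 105 long, leaning 12 degrees towards own -x, top 118 mm above the table; a brace behind.
Mind the look-alikes: they are no part of the job. What is meant by the stand is not orange or yellow, and is the smaller of those in its own colour.

How it is judged:
By the outcome, as a careful person would: the job done as asked, in the order asked, and still so for the second after the job is handed in, with the robot touching nothing.
It also fails if it takes over 51 s, if anything falls off the work surface, if the arm or the gripper's body presses on something with over 40 N, if the wrist force passes 120 N, or if a joint passes its speed limit or range.

### The arm

A 6-joint arm with a two-finger parallel gripper is mounted at the origin on the work surface. World frame = base frame: x ahead of the robot, y to its left, z up, the work surface at z = 0. Lengths are in m, angles in rad, forces in N, time in s.
With the tool pointing down it reaches from about 0.375 to 0.975 m from the base axis. Payload 3.8 kg.
Tool frame: the origin (TCP) lies midway between the tips of the shut fingers; the grasp point (between the pads) lies 19 mm behind it; z points along the fingers, y is the line along which they close (so a half turn about z gives the same grasp; the last joint's range is limited). The gripper opens to 85 mm and grips with 20 to 120 N. Pads are 22 mm wide; open, the fingers measure 114 mm over their backs; the gripper's body (76 mm by 85 mm) begins 54 mm behind the grasp point. The pads swing forward as they close: fully open they stand 13 mm farther back than shut.
Start: joints at [1.128, 0.264, 1.604, -0, 1.274, -0.037], TCP at [0.266, 0.62, 0.231] pointing down, gripper open.
Joint ranges: [-2.63, 2.63], [-0.94, 2.18], [0.31, 2.57], [-1.31, 4.45], [0, 2.66], [-2.55, 2.55]. Speed limits (rad/s): [2.57, 2.57, 3.14, 3.14, 3.14, 3.14].

### API

Orientations are given as a rotation vector (axis times angle).
In Python, from workcell import bot gives the robot as it stands.
- The arm moves only by the tool step_arm, never from a script. Its argument "motion" is a list of rows, each a list of 5 numbers: the finger opening in cm, from 0 to 8.54, then the shift along the tool's x, y, z in cm, then the turn about the tool's z in degrees. In form: [[claw, dx, dy, dz, twist], ...]. A call has 1 to 20 rows; each row is the pose to reach, as a shift and turn from the pose commanded when the call began, along the tool's axes at that moment; what a row does not reach only later rows make up. A row lasts 1/10 s, in which the tool goes at most 50 mm and 8.59 degrees, less where a joint would pass 70% of its speed; a pose out of reach is approached as far as the arm can. A call with a gripper value outside its range is refused whole. The fingers move at their own pace and stop on an object; "force" is the grip in N (left out, the last holds). Time passes only in rows, so rows that repeat a pose let the fingers close. It gives the time, the measured TCP pose, the force, the opening and the grip force at its end, in the units of the state.
- bot.read_state(): the state, without advancing time (a new reading comes with each control period).
- bot.read_camera(name): name is "scene" or "top"; returns (picture, depth): 420x560x3 uint8, red, green, blue; 420x560 float32, m along the optical axis (not along the pixel's ray), 0 where there is no reading.
- bot.calibration(name): a dict with "mtx" (3x3 intrinsics, pixels), "origin" and "orientation" of the camera in the world. Camera axes: x right, y up, looking along -z (the intrinsics and any distortion apply to the point x, -y, -z); pixel columns grow to the right and rows downward; lengths in m; the calibration is good to about 2 mm. A picture is of the moment at which its call begins. calibration takes no time and is no camera call.
- bot.finish_job(): hands the job in; it is judged then, once.
The state is a dict: "time": time; "q": joint angles; "joint_vel": joint speeds; "joint_torque": joint torques, N m; "tool_pos": TCP position; "tcp_rot": TCP orientation; "wrist_force": force on the tool from outside, world axes, zero at the start; "torque": the same for the moment, N m; "width": opening from 0.0 (shut) to 1.0 (fully open); "grip_force": force on a finger pad.
Only numpy, scipy, OpenCV 4.12 (cv2) and the standard library are available. Lean on these libraries where they do the work, as an engineer would, in place of code of your own. Each camera call takes 0.05 s, during which the arm holds its last target. There are 200 camera calls.

## Working session

There is one attempt and no reset: what is moved stays moved. The work goes in short steps, Python scripts to look and compute and a tool call to move; the robot and the scene stay as the last step left them, time stands still between calls to the robot, and variables do not carry over. Pictures are saved under pics/ and viewed, at most 10 in all, crops included, and the job is handed in when it is done.

Besides the shell and the picture viewer there is one more tool, called after "Call:" by a JSON object that holds its "fn" and its "kwargs". step_arm: Moves the arm, as the interface text tells. Its arguments: {"type":"object","properties":{"motion":{"type":"array","items":{"type":"array","items":{"type":"number"}}},"force":{"type":"number"}},"required":["motion"]}

```bash
mkdir -p pics
cat > h.py <<'E'
import numpy as np,cv2
from scipy.spatial.transform import Rotation as R
from workcell import bot
def shot(n):
    im,d=bot.read_camera(n);c=bot.calibration(n)
    K=np.array(c["mtx"]);o=np.array(c["orientation"],float)
    Rm=R.from_rotvec(o).as_matrix() if o.size==3 else (o if o.shape==(3,3) else None)
    v,u=np.mgrid[:420,:560]
    x=(u-K[0,2])/K[0,0]*d;y=(v-K[1,2])/K[1,1]*d
    P=np.stack([x,-y,-d],-1)@Rm.T+np.array(c["origin"])
    P[d==0]=np.nan
    return im,d,P
E
python3 - <<'E'
from h import *
for n in("scene","top"):
    print({k:np.round(v,3).tolist() if not isinstance(v,str) else v for k,v in bot.calibration(n).items()})
    im,d,P=shot(n);cv2.imwrite(f"pics/{n}0.png",im[...,::-1]);np.savez(f"{n}0.npz",im=im,P=P)
s=bot.read_state();print(s)
E
```

```text
{'mtx': [[416.444, 0.0, 271.129], [0.0, 416.444, 207.409], [0.0, 0.0, 1.0]], 'origin': [1.141, 0.057, 0.971], 'orientation': [0.439, 0.584, 1.78]}
{'mtx': [[415.937, 0.0, 277.764], [0.0, 415.937, 212.703], [0.0, 0.0, 1.0]], 'origin': [0.371, -0.154, 1.041], 'orientation': [0.085, -0.042, -1.581]}
{'time': 0.1, 'q': array([ 1.12809302e+00,  2.64659909e-01,  1.60526661e+00,  3.03534413e-05,
        1.27368503e+00, -3.68944282e-02]), 'joint_vel': array([ 0.00237191, -0.00070285, -0.00292196, -0.00093502, -0.00011681,
        0.00049475]), 'joint_torque': array([-1.80449988e-04, -5.16712940e+01, -3.68588018e+01, -5.55506301e-05,
        6.19069469e-03, -3.98096711e-05]), 'tool_pos': array([0.26616703, 0.61957956, 0.23008282]), 'tcp_rot': array([-6.32989250e-01, -3.07664264e+00,  3.06921615e-03]), 'wrist_force': array([-0.05921179, -0.70370215,  0.25438332]), 'torque': array([0.00999837, 0.03812147, 0.01579142]), 'grip_force': 0.0, 'width': 1.0033660602645753}
```

View pics/scene0.png

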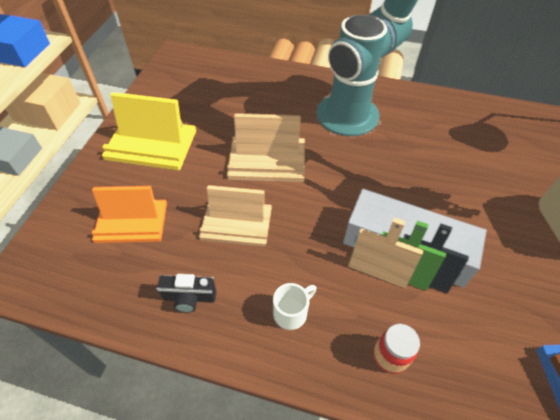

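View pics/top0.png

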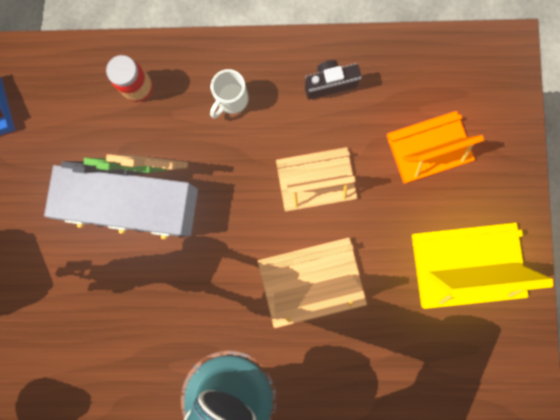

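The scene view shows the drawer unit at about (415,230) with maple in front at (385,258), green in the middle with its handle at (418,232), and slate at the rear at (443,240). Of the two light wooden stands, the smaller is at (236,214), which is (317,180) in the top view. Next I measure both.

```bash
cat > m.py <<'E'
from h import *
def crop(P,im,lo,hi):
    m=np.all((P>lo)&(P<hi),-1); return P[m],im[m].astype(int)
def rect(p,n):
    r=cv2.minAreaRect((p[:,:2]*1000).astype(np.float32)); print(n,len(p),np.round(r,1) if 0 else r)
for n in("scene","top"):
    D=np.load(n+"0.npz");im,P=D["im"],D["P"];print(n)
    v,u=(258,385) if n=="scene" else (180,317)
    for uv in ([(418,232),(396,226),(443,235),(400,215),(236,214),(267,147)] if n=="scene" else [(95,162),(120,160),(72,167),(120,195),(317,180),(313,280)]): print(uv,np.round(P[uv[1],uv[0]],3))
    hsv=cv2.cvtColor(im,cv2.COLOR_RGB2HSV)
    g=(hsv[...,0]>45)&(hsv[...,0]<75)&(hsv[...,1]>120)&(P[...,2]>.02)&(P[...,2]<.25)
    p=P[g];print("green",len(p),p.min(0),p.max(0))
    h=p[p[:,2]>.14]
    if len(h)>5: rect(h,"green handle>.14"); print(h.mean(0),np.percentile(h,[2,98],0))
E
python3 m.py
```

```text
scene
(418, 232) [0.551 0.235 0.172]
(396, 226) [0.557 0.183 0.183]
(443, 235) [0.545 0.29  0.173]
(400, 215) [nan nan nan]
(236, 214) [ 0.528 -0.221  0.035]
(267, 147) [ 0.274 -0.206  0.052]
green 760 [0.53828596 0.16435163 0.02033012] [0.5969818  0.31017418 0.1952831 ]
green handle>.14 125 ((550.1444091796875, 236.80491638183594), (22.473007202148438, 23.17746353149414), 83.88860321044922)
[0.55257158 0.23549271 0.1689834 ] [[0.54009269 0.2254948  0.14033487]
 [0.56126955 0.24577672 0.19462137]]
top
(95, 162) [0.565 0.282 0.128]
(120, 160) [0.569 0.226 0.126]
(72, 167) [0.541 0.299 0.193]
(120, 195) [0.493 0.234 0.101]
(317, 180) [ 0.529 -0.222  0.049]
(313, 280) [ 0.289 -0.21   0.022]
green 183 [0.5382986  0.15934542 0.1210325 ] [0.5732249  0.30715099 0.19520117]
green handle>.14 81 ((546.2476806640625, 237.44906616210938), (30.843019485473633, 15.987563133239746), 66.00851440429688)
[0.5455526  0.23603138 0.19038876] [[0.5384123  0.22285614 0.17130448]
 [0.55768691 0.24891732 0.19438789]]
```

Run:
```python
import cv2
a=cv2.imread("pics/scene0.png")
l=cv2.resize(a[180:310,330:500],None,fx=4,fy=4,interpolation=cv2.INTER_CUBIC)
cv2.imwrite("pics/c1.png",l)
```

```text
(no output)
```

View pics/c1.png

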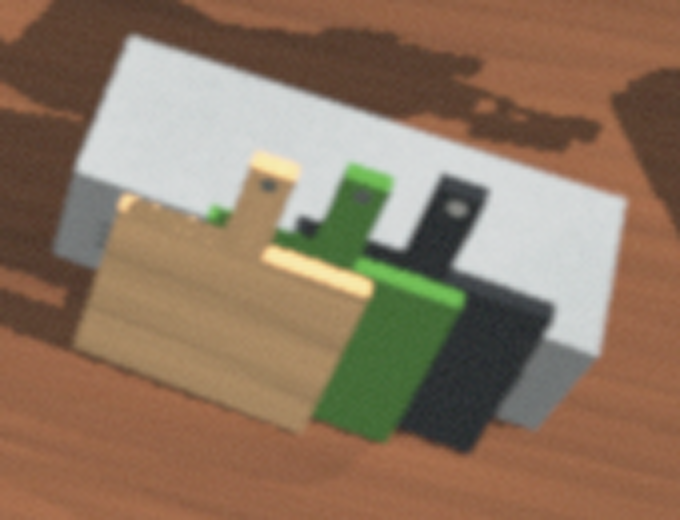

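The crop confirms maple in front, green in the middle and slate at the rear, with the green handle top at crop (370,178), world about (0.546, 0.236, 0.193). That height matches the expected 0.191. Next are the unit's yaw and the stand's pose.

```bash
cat > m2.py <<'E'
from h import *
Q=[];S=[]
for n in("scene","top"):
    D=np.load(n+"0.npz");im,P=D["im"],D["P"]
    hsv=cv2.cvtColor(im,cv2.COLOR_RGB2HSV)
    m=(abs(P[...,2]-.1)<.006)&(hsv[...,1]<60)&(P[...,1]>.05)&(P[...,1]<.45)&(P[...,0]>.35)&(P[...,0]<.6)
    print(n,"unit top",cv2.minAreaRect((P[m][:,:2]*1000).astype(np.float32)),np.median(P[m][:,2]))
    m=(P[...,2]>.01)&(P[...,2]<.14)&(P[...,0]>.42)&(P[...,0]<.64)&(P[...,1]>-.35)&(P[...,1]<-.1)
    p=P[m];S.append(p)
    for a,b in((.011,.02),(.022,.034),(.05,.08),(.108,.13)):
        k=p[(p[:,2]>a)&(p[:,2]<b)]
        if len(k)>8: print(a,len(k),cv2.minAreaRect((k[:,:2]*1000).astype(np.float32)),k.mean(0).round(3))
    print("all",cv2.minAreaRect((p[:,:2]*1000).astype(np.float32)))
    # green body/handle normal direction
    g=(hsv[...,0]>45)&(hsv[...,0]<75)&(hsv[...,1]>120)&(P[...,2]>.02)&(P[...,2]<.12)
    q=P[g]
    if len(q)>50:
        c=np.median(q,0);_,_,v=np.linalg.svd(q-q.mean(0));print("green normal",v[2],"ctr",q.mean(0))
np.savez("S.npz",a=S[0],b=S[1])
for i,p in enumerate(S):
    k=p[(p[:,2]>.045)&(p[:,2]<.112)];_,_,v=np.linalg.svd(k-k.mean(0));print("back normal",v[2],k.mean(0))
E
python3 m2.py
```

```text
scene unit top ((487.7096862792969, 246.26612854003906), (320.6634216308594, 139.7404022216797), 80.92845153808594) 0.10076523868864168
0.011 1299 ((537.0326538085938, -218.77850341796875), (133.31741333007812, 182.31495666503906), 9.806350708007812) [ 0.557 -0.21   0.016]
0.022 469 ((557.7520141601562, -215.02386474609375), (64.48321533203125, 180.24794006347656), 9.167828559875488) [ 0.564 -0.214  0.028]
0.05 449 ((523.1522827148438, -221.04440307617188), (11.874095916748047, 149.2200469970703), 9.623335838317871) [ 0.523 -0.22   0.065]
0.108 337 ((508.7520751953125, -223.33609008789062), (18.9117431640625, 149.66757202148438), 9.30916976928711) [ 0.51  -0.222  0.115]
all ((537.0326538085938, -218.77850341796875), (133.31741333007812, 182.31495666503906), 9.806350708007812)
green normal [ 0.96666337 -0.13620358  0.21681906] ctr [0.58209418 0.28375259 0.07159492]
top unit top ((491.2390441894531, 244.56124877929688), (322.8875732421875, 135.06463623046875), 81.69088745117188) 0.09946875422075918
0.011 2702 ((538.6967163085938, -221.24423217773438), (130.4311981201172, 180.33120727539062), 9.337137222290039) [ 0.536 -0.22   0.015]
0.022 357 ((535.2071533203125, -222.02915954589844), (112.20135498046875, 179.3587646484375), 9.501969337463379) [ 0.578 -0.215  0.027]
0.05 94 ((509.590087890625, -225.397705078125), (39.92136764526367, 149.32156372070312), 8.718541145324707) [ 0.514 -0.227  0.066]
0.108 377 ((510.1833801269531, -225.9440155029297), (13.72103214263916, 150.22988891601562), 9.260846138000488) [ 0.51  -0.226  0.116]
all ((538.746337890625, -221.27899169921875), (130.40704345703125, 180.47377014160156), 9.237668991088867)
back normal [-0.96475131 -0.16048724 -0.20856355] [ 0.52022692 -0.22084726  0.07950163]
back normal [-0.98619108 -0.1588435   0.04686035] [ 0.51388167 -0.22358828  0.07737111]
```

Run:
```python
import cv2,numpy as np
a=cv2.imread("pics/scene0.png")[175:250,190:285];b=cv2.imread("pics/top0.png")[140:215,270:365]
cv2.imwrite("pics/c2.png",cv2.resize(np.hstack([a,b]),None,fx=4,fy=4,interpolation=cv2.INTER_CUBIC))
```

```text
(no output)
```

View pics/c2.png

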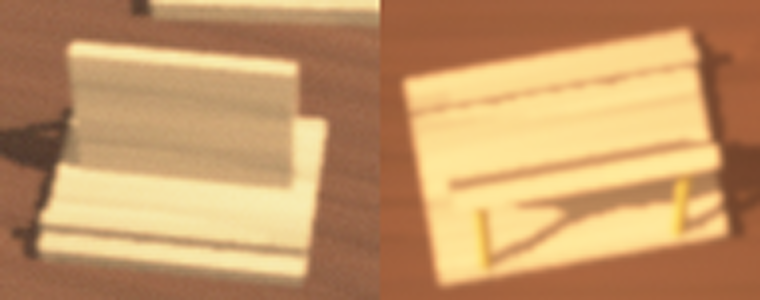

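```bash
cat > m3.py <<'E'
from h import *
S=np.load("S.npz");a=np.radians(9.3);ex=np.array([np.cos(a),np.sin(a)]);ey=np.array([-ex[1],ex[0]])
for n in"ab":
    p=S[n];x=p[:,:2]@ex;y=p[:,:2]@ey;z=p[:,2]
    pc=lambda v:np.percentile(v,[1,50,99]).round(4)
    l=(z>.024)&(z<.032)&(x>.51)
    print(n,"lip x",pc(x[l]),"y",pc(y[l]),"z",pc(z[l]))
    l=(z>.011)&(z<.02);print("floor x",pc(x[l]),"y",pc(y[l]),pc(z[l]))
    l=(z>.113);print("top x",pc(x[l]),"y",pc(y[l]),pc(z[l]))
    l=(z>.04)&(z<.105);print("face x at z=.015",pc((x+(z-.015)*.2126)[l]),"y",pc(y[l]))
a=np.radians(-8.5);fx=np.array([np.cos(a),np.sin(a)]);fy=np.array([-fx[1],fx[0]])
for n in("scene","top"):
    D=np.load(n+"0.npz");im,P=D["im"],D["P"];hsv=cv2.cvtColor(im,cv2.COLOR_RGB2HSV)
    g=(hsv[...,0]>45)&(hsv[...,0]<75)&(hsv[...,1]>100)&(P[...,2]>.02)&(P[...,2]<.25)
    p=P[g];x=p[:,:2]@fx;y=p[:,:2]@fy;z=p[:,2]
    x0=x+z*np.tan(np.radians(12))  # front-face foot x
    for nm,l in(("handle",(z>.145)&(z<.185)),("htop",z>.188),("body",(z<.11))):
        if l.sum()>5:print(n,nm,l.sum(),"x",pc(x[l]),"x0",pc(x0[l]),"y",pc(y[l]),"z",pc(z[l]))
    for zz in(.15,.17): print(zz,"handle mid (x0 front) ->",)
print(fx,fy,ex,ey)
E
python3 m3.py
```

```text
a lip x [0.5353 0.542  0.5475] y [-0.3896 -0.3024 -0.2129] z [0.0242 0.0283 0.0317]
floor x [0.435  0.5137 0.5596] y [-0.3912 -0.2951 -0.213 ] [0.0113 0.0156 0.0197]
top x [0.4572 0.4664 0.4732] y [-0.3757 -0.303  -0.2296] [0.1132 0.1165 0.1208]
face x at z=.015 [0.4877 0.4914 0.495 ] y [-0.3759 -0.3017 -0.2284]
b lip x [0.5375 0.5424 0.548 ] y [-0.3938 -0.3068 -0.2171] z [0.0241 0.0276 0.0313]
floor x [0.4316 0.5002 0.5598] y [-0.3934 -0.3038 -0.2167] [0.0112 0.0145 0.0187]
top x [0.4602 0.4662 0.4723] y [-0.3778 -0.3052 -0.2318] [0.1132 0.116  0.1201]
face x at z=.015 [0.4499 0.4936 0.494 ] y [-0.3773 -0.3047 -0.2302]
scene handle 131 x [0.5079 0.5142 0.5194] x0 [0.5462 0.5487 0.5517] y [0.3035 0.3147 0.3269] z [0.1452 0.1617 0.1842]
scene htop 51 x [0.4967 0.5046 0.5095] x0 [0.5374 0.5456 0.5499] y [0.3037 0.3147 0.3249] z [0.1886 0.1927 0.1952]
scene body 537 x [0.5245 0.5347 0.5465] x0 [0.5457 0.5489 0.5523] y [0.3451 0.3673 0.3896] z [0.021 0.067 0.109]
0.15 handle mid (x0 front) ->
0.17 handle mid (x0 front) ->
top handle 11 x [0.5008 0.5094 0.5175] x0 [0.5375 0.5484 0.5515] y [0.3009 0.3263 0.3615] z [0.1473 0.1729 0.1844]
top htop 85 x [0.4967 0.5037 0.511 ] x0 [0.5374 0.5445 0.5514] y [0.3005 0.3136 0.3274] z [0.1882 0.1913 0.1946]
0.15 handle mid (x0 front) ->
0.17 handle mid (x0 front) ->
[ 0.98901586 -0.14780941] [0.14780941 0.98901586] [0.98685572 0.16160382] [-0.16160382  0.98685572]
```

```bash
cat > go.py <<'E'
from h import *
import sys
x,y,z,yaw=map(float,sys.argv[1:5])
s=bot.read_state();Rm=R.from_rotvec(s["tcp_rot"]).as_matrix()
cy=np.degrees(np.arctan2(Rm[1,1],Rm[0,1]))
print("pos",s["tool_pos"].round(4),"yawY",cy.round(2),"t",round(s["time"],2),"zaxis",Rm[:,2].round(3),"F",s["wrist_force"].round(1),"w",round(s["width"]*8.54,2),"grip",round(s["grip_force"],1))
print("shift cm",(Rm.T@(np.array([x,y,z])-s["tool_pos"])*100).round(2),"twist",round(-(yaw-cy),2))
E
python3 go.py .5469 .2365 .231 81.5
```

```text
pos [0.2662 0.6196 0.2301] yawY 66.75 t 0.1 zaxis [-0.001 -0.002 -1.   ] F [-0.1 -0.7  0.3] w 8.57 grip 0.0
shift cm [-40.92 -24.11  -0.05] twist -14.75
```

Call:
{"fn": "step_arm", "kwargs": {"motion": [[3.6,-1,-0.6,0,0],[3.6,-4,-2.4,0,-1.5],[3.6,-8,-4.7,0,-3],[3.6,-12,-7.1,0,-4.5],[3.6,-16,-9.4,0,-6],[3.6,-20,-11.8,0,-7.5],[3.6,-24,-14.1,0,-9],[3.6,-28,-16.5,0,-10.5],[3.6,-32,-18.9,0,-12],[3.6,-36,-21.2,0,-13],[3.6,-39,-23,0,-14],[3.6,-40.5,-23.9,0,-14.75],[3.6,-40.9,-24.1,0,-14.75],[3.6,-40.9,-24.1,0,-14.75],[3.6,-40.9,-24.1,0,-14.75]]}}

```text
time: 1.6
tool_pos: [0.5464, 0.2378, 0.2311]
tcp_rot: [-0.233, -3.132, -0.0]
wrist_force: [0.5, -0.8, -0.1]
width: 0.424
grip_force: 0.0
```

```bash
python3 go.py .5469 .2365 .150 81.5
python3 - <<'E'
from h import *
a=shot("scene")[0][150:300,330:500];b=shot("top")[0][100:250,50:220]
cv2.imwrite("pics/c3.png",cv2.resize(np.hstack([a,b])[...,::-1],None,fx=2.3,fy=2.3,interpolation=cv2.INTER_CUBIC))
E
```

```text
pos [0.5464 0.2378 0.2311] yawY 81.51 t 1.6 zaxis [-0.001  0.    -1.   ] F [ 0.5 -0.8 -0.1] w 3.62 grip 0.0
shift cm [-0.07 -0.12  8.11] twist 0.01
```

View pics/c3.png

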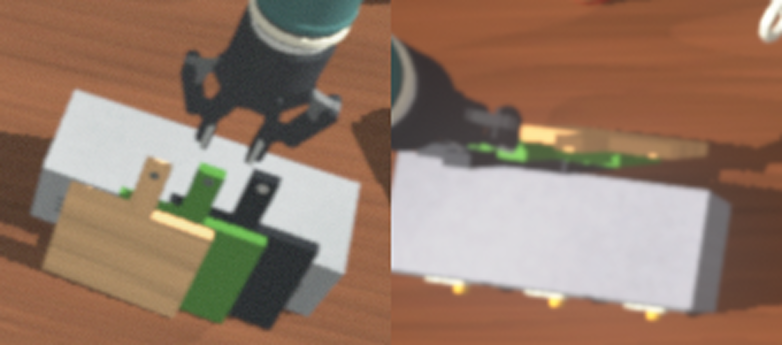

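Both fingers straddle the green handle: the tips are at crop (207,135) and (255,150), and the handle is at (210,178). I descend gently.

Call:
{"fn": "step_arm", "kwargs": {"motion": [[3.6,0.1,-0.1,1.5,0],[3.6,0.1,-0.1,3,0],[3.6,0.1,-0.1,4.2,0],[3.6,0.1,-0.1,5.2,0],[3.6,0.1,-0.1,6.1,0],[3.6,0.1,-0.1,6.8,0],[3.6,0.1,-0.1,7.3,0],[3.6,0.1,-0.1,7.3,0]]}}

```text
time: 2.5
tool_pos: [0.5456, 0.2363, 0.1574]
tcp_rot: [-0.233, -3.132, 0.001]
wrist_force: [0.1, 0.7, 0.6]
width: 0.424
grip_force: 0.0
```

Call:
{"fn": "step_arm", "kwargs": {"motion": [[2.0,0,0,0,0],[2.0,0,0,0,0],[2.0,0,0,0,0],[2.0,0,0,0,0],[2.0,0,0,0,0]], "force": 80}}

```text
time: 3.0
tool_pos: [0.5462, 0.2365, 0.1586]
tcp_rot: [0.233, 3.132, 0.0]
wrist_force: [0.8, -1.0, 0.4]
width: 0.288
grip_force: 78.7
```

```bash
python3 go.py .5456 .2363 .2 81.5
```

```text
pos [0.5462 0.2365 0.1586] yawY 81.5 t 3.0 zaxis [ 0.001  0.    -1.   ] F [ 0.8 -1.   0.4] w 2.46 grip 78.7
shift cm [ 0.05 -0.03 -4.14] twist 0.0
```

Call:
{"fn": "step_arm", "kwargs": {"motion": [[2.0,0.06,0,-0.3,0],[2.0,0.17,0,-0.8,0],[2.0,0.3,0,-1.4,0],[2.0,0.43,0,-2.0,0],[2.0,0.55,0,-2.6,0],[2.0,0.68,0,-3.2,0],[2.0,0.81,0,-3.8,0],[2.0,0.94,0,-4.4,0],[2.0,1.06,0,-5.0,0],[2.0,1.19,0,-5.6,0],[2.0,1.32,0,-6.2,0],[2.0,1.45,0,-6.8,0],[2.0,1.57,0,-7.4,0],[2.0,1.7,0,-8.0,0]]}}

```text
time: 4.4
tool_pos: [0.5289, 0.239, 0.2387]
tcp_rot: [-0.233, -3.133, 0.0]
wrist_force: [0.3, 0.1, -3.0]
width: 0.29
grip_force: 78.7
```

```bash
python3 go.py .5456 .2363 .2 81.5;python3 - <<'E'
from h import *
a=shot("scene")[0][100:300,330:500]
cv2.imwrite("pics/c4.png",cv2.resize(a[...,::-1],None,fx=3,fy=3,interpolation=cv2.INTER_CUBIC))
E
```

```text
pos [0.5289 0.239  0.2387] yawY 81.5 t 4.4 zaxis [-0. -0. -1.] F [ 0.3  0.1 -3. ] w 2.48 grip 78.7
shift cm [-1.69 -0.02  3.87] twist -0.0
```

View pics/c4.png

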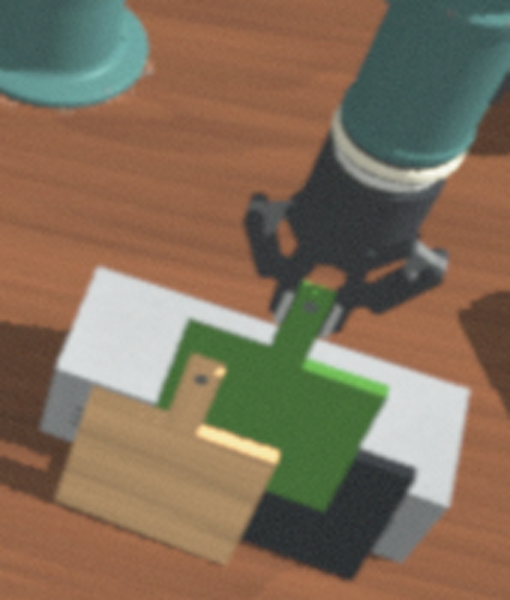

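Green is rising cleanly, with its foot corner at (325,508), and maple and slate are unmoved. I keep drawing along the board's own axis until the foot is past the maple handle top.

Call:
{"fn": "step_arm", "kwargs": {"motion": [[2.0,0.11,0,-0.5,0],[2.0,0.25,0,-1.2,0],[2.0,0.42,0,-2.0,0],[2.0,0.6,0,-2.8,0],[2.0,0.77,0,-3.6,0],[2.0,0.94,0,-4.4,0],[2.0,1.1,0,-5.2,0],[2.0,1.28,0,-6.0,0],[2.0,1.45,0,-6.8,0],[2.0,1.62,0,-7.6,0],[2.0,1.79,0,-8.4,0],[2.0,1.96,0,-9.2,0],[2.0,2.12,0,-10.0,0],[2.0,2.27,0,-10.7,0],[2.0,2.42,0,-11.4,0],[2.0,2.57,0,-12.1,0],[2.0,2.7,0,-12.8,0],[2.0,2.8,0,-13.4,0],[2.0,2.8,0,-13.8,0],[2.0,2.8,0,-13.8,0]]}}

```text
time: 6.45
tool_pos: [0.5018, 0.2432, 0.3772]
tcp_rot: [0.233, 3.132, 0.001]
wrist_force: [-0.4, -0.4, -2.9]
width: 0.289
grip_force: 78.7
```

```bash
python3 go.py .5456 .2363 .375 81.5;python3 - <<'E'
from h import *
D=shot("scene");im,P=D[0],D[2];np.savez("scene1.npz",im=im,P=P)
cv2.imwrite("pics/c5.png",cv2.resize(im[20:310,300:510][...,::-1],None,fx=2,fy=2,interpolation=cv2.INTER_CUBIC))
a=np.radians(-8.5);fx=np.array([np.cos(a),np.sin(a)]);fy=np.array([-fx[1],fx[0]])
hsv=cv2.cvtColor(im,cv2.COLOR_RGB2HSV)
g=(hsv[...,0]>45)&(hsv[...,0]<75)&(hsv[...,1]>100)&(P[...,2]>.02)&(P[...,2]<.45)&(P[...,0]<.65)
p=P[g];p=p[(abs(p[:,1]-.24)<.15)]
x=p[:,:2]@fx;y=p[:,:2]@fy
b=(p[:,2]<.33)&(p[:,2]>.205);print(len(p),np.percentile(p,[1,50,99],0).round(3),"slope dx/dz",np.polyfit(p[b][:,2],x[b],1),"y",np.percentile(y[b],[1,99]))
_,_,v=np.linalg.svd(p[b]-p[b].mean(0));print(v[2])
E
```

```text
pos [0.5018 0.2432 0.3772] yawY 81.5 t 6.45 zaxis [ 0.001  0.    -1.   ] F [-0.4 -0.4 -2.9] w 2.47 grip 78.7
shift cm [-4.44 -0.04  0.22] twist 0.0
4322 [[0.502 0.169 0.227]
 [0.528 0.243 0.302]
 [0.551 0.311 0.411]] slope dx/dz [-0.21718675  0.55232083] y [0.24431937 0.38699717]
[ 0.96670484 -0.14236819  0.21263362]
```

View pics/c5.png

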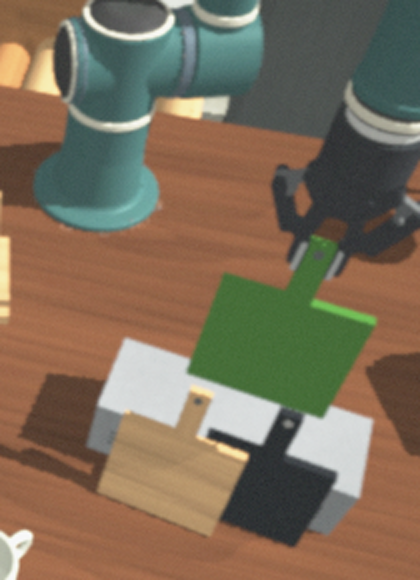

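Green is fully out with its tilt still 12°, and maple (170,470) and slate (285,490) are standing. Next I compute the carry.

```bash
python3 go.py .5154 -.2226 .377 99.2
```

```text
pos [0.5016 0.2431 0.3766] yawY 81.5 t 6.5 zaxis [ 0.001  0.    -1.   ] F [ 0.3 -0.6 -2.4] w 2.5 grip 78.7
shift cm [ -8.25 -45.86  -0.05] twist -17.7
```

Call:
{"fn": "step_arm", "kwargs": {"motion": [[2.0,-0.1,-0.5,0,0],[2.0,-0.3,-1.7,0,-0.5],[2.0,-0.65,-3.6,0,-1.3],[2.0,-1.15,-6.3,0,-2.3],[2.0,-1.7,-9.4,0,-3.5],[2.0,-2.3,-12.6,0,-4.8],[2.0,-2.9,-15.9,0,-6.1],[2.0,-3.5,-19.2,0,-7.4],[2.0,-4.1,-22.6,0,-8.7],[2.0,-4.7,-26,0,-10],[2.0,-5.3,-29.4,0,-11.3],[2.0,-5.9,-32.8,0,-12.6],[2.0,-6.5,-36,0,-13.9],[2.0,-7.05,-39,0,-15.1],[2.0,-7.5,-41.7,0,-16.1],[2.0,-7.85,-43.7,0,-16.9],[2.0,-8.1,-45,0,-17.4],[2.0,-8.2,-45.7,0,-17.7],[2.0,-8.25,-45.9,0,-17.7],[2.0,-8.25,-45.9,0,-17.7]]}}

```text
time: 8.5
tool_pos: [0.5149, -0.2231, 0.3761]
tcp_rot: [0.251, -3.131, -0.001]
wrist_force: [-0.8, -0.3, -1.7]
width: 0.291
grip_force: 78.9
```

```bash
python3 go.py .5154 -.2226 .185 99.2;python3 - <<'E'
from h import *
im,d,P=shot("scene")
cv2.imwrite("pics/c6.png",cv2.resize(im[20:280,130:340][...,::-1],None,fx=2,fy=2,interpolation=cv2.INTER_CUBIC))
a=np.radians(9.3);fx=np.array([np.cos(a),np.sin(a)]);fy=np.array([-fx[1],fx[0]])
hsv=cv2.cvtColor(im,cv2.COLOR_RGB2HSV)
g=(hsv[...,0]>45)&(hsv[...,0]<75)&(hsv[...,1]>100)&(P[...,2]>.15)&(P[...,2]<.45)
p=P[g];x=p[:,:2]@fx;y=p[:,:2]@fy;z=p[:,2];b=(z<.34)&(z>.225)
_,_,v=np.linalg.svd(p[b]-p[b].mean(0));n=v[2]*np.sign(v[2][0]);print("n",n,"yaw",np.degrees(np.arctan2(n[1],n[0])),"tilt",np.degrees(np.arcsin(n[2])))
k=np.polyfit(z[b],x[b],1);print("y",np.percentile(y[b],[1,99])," zmin",np.percentile(z,[.5,1]),"front face X at z=.22,.235:",np.polyval(k,[.22,.235]))
E
```

```text
pos [ 0.5149 -0.2231  0.3761] yawY 99.17 t 8.5 zaxis [-0.  0. -1.] F [-0.8 -0.3 -1.7] w 2.49 grip 78.9
shift cm [-0.06  0.03 19.11] twist -0.03
n [0.96457079 0.15790998 0.21134719] yaw 9.297422976601393 tilt 12.201312904788159
y [-0.37346646 -0.23032564]  zmin [0.2237267  0.22471386] front face X at z=.22,.235: [0.51627517 0.51303691]
```

View pics/c6.png

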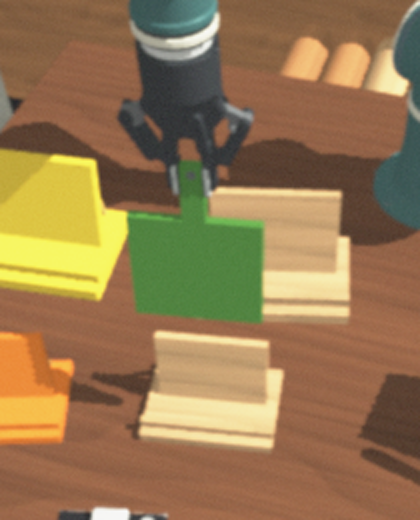

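Green hangs over the small stand, yaw 9.3°, tilt 12.2°, centred, with the foot at (197,315) and the stand at (212,390). I descend.

Call:
{"fn": "step_arm", "kwargs": {"motion": [[2.0,0,0,0.5,0],[2.0,0,0,1.7,0],[2.0,0,0,3.4,0],[2.0,0,0,5.2,0],[2.0,0,0,7,0],[2.0,0,0,8.8,0],[2.0,0,0,10.6,0],[2.0,0,0,12.4,0],[2.0,0,0,14.1,0],[2.0,0,0,15.6,0],[2.0,0,0,16.9,0],[2.0,0,0,17.9,0],[2.0,0,0,18.7,0],[2.0,0,0,19.3,0],[2.0,0,0,19.6,0],[2.0,0,0,19.6,0]]}}

```text
time: 10.15
tool_pos: [0.5152, -0.223, 0.1801]
tcp_rot: [0.252, -3.131, -0.0]
wrist_force: [-0.7, -0.2, -2.4]
width: 0.295
grip_force: 78.9
```

```bash
python3 go.py .5055 -.2242 .1735 99.2
```

```text
pos [ 0.5152 -0.223   0.1801] yawY 99.2 t 10.15 zaxis [-0.  0. -1.] F [-0.7 -0.2 -2.4] w 2.52 grip 78.9
shift cm [0.97 0.04 0.66] twist -0.0
```

Now I slide back towards the backrest and come down onto the floor, watching the force.

Call:
{"fn": "step_arm", "kwargs": {"motion": [[2.0,0.2,0,0.1,0],[2.0,0.4,0,0.2,0],[2.0,0.6,0,0.3,0],[2.0,0.75,0,0.4,0],[2.0,0.8,0,0.45,0],[2.0,0.8,0,0.5,0],[2.0,0.8,0,0.5,0]]}}

```text
time: 10.85
tool_pos: [0.5073, -0.2243, 0.1752]
tcp_rot: [-0.252, 3.131, 0.0]
wrist_force: [-0.6, 0.0, -2.2]
width: 0.288
grip_force: 78.9
```

Call:
{"fn": "step_arm", "kwargs": {"motion": [[2.0,0.05,0,0.05,0],[2.0,0.1,0,0.1,0],[2.0,0.1,0,0.15,0],[2.0,0.1,0,0.2,0],[2.0,0.1,0,0.2,0]]}}

```text
time: 11.35
tool_pos: [0.5064, -0.2246, 0.1736]
tcp_rot: [-0.252, 3.131, -0.0]
wrist_force: [-1.0, 0.9, 0.7]
width: 0.288
grip_force: 79.4
```

The floor is taking the weight, so I release and retreat upward.

Call:
{"fn": "step_arm", "kwargs": {"motion": [[3.0,0,0,0,0],[4.0,0,0,0,0],[5.5,0,0,0,0],[6.5,0,0,0,0],[6.5,0,0,0,0],[6.5,0,0,0,0],[6.5,0,0,-1,0],[6.5,0,0,-3,0],[6.5,0,0,-6,0],[6.5,0,0,-10,0],[6.5,0,0,-14,0],[6.5,0,0,-17,0],[6.5,0,0,-18,0],[6.5,0,0,-18,0]]}}

```text
time: 12.75
tool_pos: [0.5072, -0.2249, 0.3556]
tcp_rot: [-0.252, 3.128, -0.004]
wrist_force: [-0.3, -1.0, 0.1]
width: 0.757
grip_force: 0.0
```

Run:
```python
from h import *
im,d,P=shot("scene")
cv2.imwrite("pics/c7.png",cv2.resize(im[80:300,180:500][...,::-1],None,fx=2.2,fy=2.2,interpolation=cv2.INTER_CUBIC))
a=np.radians(9.3);fx=np.array([np.cos(a),np.sin(a)]);fy=np.array([-fx[1],fx[0]])
hsv=cv2.cvtColor(im,cv2.COLOR_RGB2HSV)
g=(hsv[...,0]>45)&(hsv[...,0]<75)&(hsv[...,1]>100)&(P[...,2]>.01)&(P[...,2]<.45)&(P[...,1]<0)
p=P[g];x=p[:,:2]@fx;y=p[:,:2]@fy;z=p[:,2];b=(z<.13)&(z>.04)
_,_,v=np.linalg.svd(p[b]-p[b].mean(0));n=v[2]*np.sign(v[2][0]);print("n",n,"yaw",np.degrees(np.arctan2(n[1],n[0])),"tilt",np.degrees(np.arcsin(n[2])))
k=np.polyfit(z[b],x[b],1);print("y",np.percentile(y[b],[1,99]),"z",np.percentile(z,[.5,99.5]),"front X at z=.018",np.polyval(k,.018),"expect",.492+.0137)
print(bot.read_state()["time"])
```

```text
n [0.95957027 0.15630922 0.23407759] yaw 9.25193553401765 tilt 13.537256124917208
y [-0.37405068 -0.23159484] z [0.02271785 0.20755657] front X at z=.018 0.5078923486920779 expect 0.5057
12.8
```

View pics/c7.png

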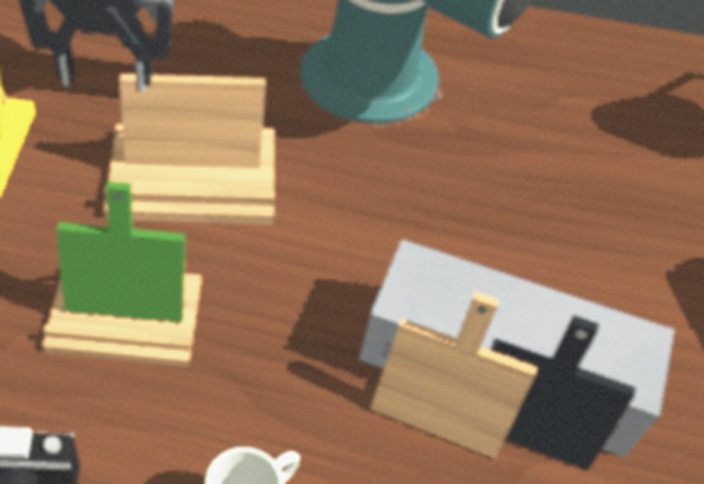

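The picture shows the green board standing handle up in the small stand's trough (122,270), square to it and leaning on the backrest at 13.5° with its yaw matching. Maple (455,385) and slate (570,400) still stand, and the gripper is clear.

```bash
python3 -c "
from workcell import bot
print(bot.finish_job())"
```

```text
the job is handed in; nothing more can be done
None
```

The green board stands handle up in the small light wooden stand, centred and square, leaning on its backrest; maple and slate are still standing in the stack, and I handed the job in at about 13 s.

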